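Set out the black-capped samples for weighing

TASK

Get the three black-capped samples ready for weighing: stand each upright in the middle of the shallow dish whose colour matches the disc on its cap. Do the two jars first; the black-capped tall vial stays in its block until both jars are in their dishes, then lift it out and stand it in its own dish. Set the glass down gently, never drop it, and leave the two white-capped containers where they are.

Things in the scene. Friction and masses are not known exactly. Their poses are not given: they have to be found in the camera images.
- jar_blue_center (a point): black-capped sample with a blue disc on top and a blue band: amber glass jar, a plain upright cylinder 44 mm in diameter and 60 mm tall over its screw cap (cap the same diameter, about 120 g). This point is its centre, half-way up (30 mm above its foot)
- jar_yellow_center (a point): black-capped sample with a yellow disc on top and a yellow band: amber glass jar, a plain upright cylinder 44 mm in diameter and 60 mm tall over its screw cap (cap the same diameter, about 120 g). This point is its centre, half-way up (30 mm above its foot)
- vial_black_center (a point): black-capped sample with a red disc on top and a red band: slender amber glass vial, a plain upright cylinder 22 mm in diameter all the way up and 100 mm tall over its cap, about 50 g. At the start it stands in one of the two wells of the aluminium block, its foot 10 mm and its top 110 mm above the bench, so that the top 45 mm stick out of the block. This point is its centre, half-way up (50 mm above its foot, at the start inside the block)
- jar_white_center (a point): white-capped jar (white cap with a yellow disc), to be left alone: amber glass jar, a plain upright cylinder 44 mm in diameter and 60 mm tall over its screw cap (cap the same diameter, about 120 g). This point is its centre, half-way up
- vial_white_center (a point): white-capped vial (plain white cap, no disc, white band), to be left alone: slender amber glass vial, a plain upright cylinder 22 mm in diameter all the way up and 100 mm tall over its cap, about 50 g. It stands in one of the two wells of the aluminium block, its foot 10 mm and its top 110 mm above the bench, so that the top 45 mm stick out of the block. This point is its centre, half-way up
- dish_blue: shallow blue dish, fixed to the bench: round, 80 mm across outside, 72 mm inside, rim 9 mm high, flat floor 4 mm above the bench. It belongs to the black-capped jar with the blue disc. Origin at the centre of its underside, on the bench; z up
- dish_yellow: shallow yellow dish, fixed to the bench: round, 80 mm across outside, 72 mm inside, rim 9 mm high, flat floor 4 mm above the bench. It belongs to the black-capped jar with the yellow disc. Origin at the centre of its underside, on the bench; z up
- dish_red: shallow red dish, fixed to the bench: round, 80 mm across outside, 72 mm inside, rim 9 mm high, flat floor 4 mm above the bench. It belongs to the black-capped vial with the red disc. Origin at the centre of its underside, on the bench; z up
- block: aluminium vial block, fixed to the bench, 60 mm (its x) by 116 mm (its y) by 65 mm tall, with two round wells, 24 mm wide and 55 mm deep, at 30 mm either side of its centre along its y; either vial may be in either well. Vials come out straight up; grip the free 45 mm with the fingers closing along the block's x, so that they pass clear of the other vial. Origin at the centre of its underside, on the bench

How it is judged:
By the outcome, as a careful person would: the job done as asked, in the order asked, and still so for the second after the job is handed in, with the robot touching nothing.
It also fails if it takes over 104 s, if anything falls off the work surface, if the arm or the gripper's body presses on something with over 40 N, if the wrist force passes 120 N, or if a joint passes its speed limit or range.

ROBOT

A 6-joint arm with a two-finger parallel gripper is mounted at the origin on the work surface. World frame = base frame: x ahead of the robot, y to its left, z up, the work surface at z = 0. Lengths are in m, angles in rad, forces in N, time in s.
With the tool pointing down it reaches from about 0.3 to 0.875 m from the base axis. Payload 6.4 kg.
Tool frame: the origin (TCP) lies on the front face of the gripper's body, between the roots of the fingers; the fingertips stand 73 mm ahead of it and the grasp point (between the pads) lies 54 mm ahead of it; z points along the fingers, y is the direction in which the jaws open and shut (so a half turn about z gives the same grasp; the last joint's range is limited). The gripper opens to 85 mm and grips with 20 to 120 N. Pads are 22 mm wide; open, the fingers measure 114 mm over their backs; the gripper's body (76 mm by 85 mm) begins 54 mm behind the grasp point. The pads swing forward as they close: fully open they stand 13 mm farther back than shut.
Start: joints at [-1.514, 0.181, 1.607, -0, 1.354, -0.206], TCP at [0.149, -0.555, 0.304] pointing down, gripper open.
Joint ranges: [-2.99, 2.99], [-0.89, 2.07], [0.3, 2.58], [-1.14, 4.28], [0, 2.63], [-3.12, 3.12]. Speed limits (rad/s): [2.57, 2.57, 3.01, 3.14, 3.14, 3.14].

INTERFACE

Orientations are given as [roll, pitch, yaw] about the fixed x, y, z axes, in that order (R = Rz(yaw) Ry(pitch) Rx(roll)).
In Python, from workcell import bot gives the robot as it stands. The module is installed in compiled form; this text tells all that it offers. Calls block until the motion is done:
- bot.move_to(position, orientation): joint-space move of the TCP to a pose.
- bot.move_straight(position, vel=0.15, ori=None, f_stop=None): straight line of the TCP; ori=None keeps the orientation; vel is the mean speed in m/s. With f_stop (N) it stops when the force on the tool has changed by that much, and returns True; else False.
- bot.movej(angles): joint-space move.
- bot.gripper_to(opening): finger opening in m; the grip force is fixed at half the most; returns when the fingers have stopped.
- bot.wait(seconds).
- bot.solve_ik(position, orientation): joint angles nearest the present ones, or None.
- bot.snapshot(name): name is "side" or "top"; returns a dict with "frame" (400x640x3 uint8, red, green, blue), "intrinsics" (3x3 intrinsics, pixels), "R" (3x3) and "t" (3): a world point X has camera coordinates R X + t. Camera axes: x right, y down, z forward; pixel columns grow to the right and rows downward; lengths in m; the calibration is good to about 2 mm. A picture is of the moment at which its call begins. There is no depth.
A pose or a line that the arm cannot do raises bot.PlanningError and nothing moves.
- bot.sign_off(): hands the job in, once; it reports no verdict.
Trained networks look in a picture, given as the dict that the camera call returned (one of the last four; its "shot" number tells which), for a name from the list of things; names that differ only in an ending like _2 or _b are one class to them, and where a whole thing is asked for, a point or a joint stands for the part that bears it (a point fixed in the world has none). Each returns a list of dicts, best first, with "conf" (0 to 1); they miss things now and then, are a little off and sometimes report something else, mostly with a low value. They report only what shows in the picture. A call takes as long as a camera call.
- bot.silhouettes(picture, label): "region" (400x640 bool, what is visible of it) and "at" ([column, row] in pixels, amid what is visible of it).
Readings, each from a call of its own:
- bot.read_clock(): time.
- bot.read_q(): joint angles.
- bot.read_dq(): joint speeds.
- bot.read_tau(): joint torques, N m.
- bot.read_tool_pos(): TCP position.
- bot.read_ee_rot(): TCP orientation.
- bot.read_wrist_force(): force on the tool from outside, world axes, zero at the start.
- bot.read_moment(): the same for the moment, N m.
- bot.read_width(): finger opening in m.
Only numpy, scipy, OpenCV 4.12 (cv2) and the standard library are available. Lean on these libraries where they do the work, as an engineer would, in place of code of your own. Each camera call takes 0.05 s, during which the arm holds its last target.

## Working session

There is one attempt and no reset: what is moved stays moved. The work goes in short steps, each a Python script; the robot and the scene stay as the last script left them, time stands still between calls to the robot, and variables do not carry over. Pictures are saved under pics/ and viewed, and the job is handed in when it is done.

```bash
mkdir -p pics
python3 - <<'E'
from workcell import bot
import cv2,pickle
for n in("side","top"):
    s=bot.snapshot(n); cv2.imwrite(f"pics/{n}0.png",s["frame"][:,:,::-1])
    print(n,s["intrinsics"].tolist(),s["R"].round(4).tolist(),s["t"].round(4).tolist(),s.keys())
    for l in ["jar_blue_center","jar_yellow_center","vial_black_center","jar_white_center","vial_white_center","dish_blue","dish_yellow","dish_red","block"]:
        r=bot.silhouettes(s,l); print(l,[(round(float(d["conf"]),2),[int(v) for v in d["at"]],int(d["region"].sum())) for d in r])
print(bot.read_clock(), bot.read_ee_rot(), bot.read_width())
E
```

```text
side [[376.79109709869147, 0.0, 322.84279744624433], [0.0, 376.79109709869147, 197.4384536381936], [0.0, 0.0, 1.0]] [[0.9529, -0.3029, 0.0158], [-0.2065, -0.6861, -0.6976], [0.2221, 0.6615, -0.7163]] [-0.4973, 0.1552, 0.8757] dict_keys(['frame', 'intrinsics', 'R', 't', 'shot'])
jar_blue_center [(0.66, [379, 329], 662)]
jar_yellow_center [(0.9, [361, 260], 510)]
vial_black_center [(0.63, [353, 188], 149)]
jar_white_center [(0.52, [289, 127], 314)]
vial_white_center [(0.7, [355, 174], 114)]
dish_blue [(0.82, [238, 157], 361), (0.28, [302, 335], 1164)]
dish_yellow [(0.71, [284, 190], 487)]
dish_red [(0.67, [303, 334], 1213)]
block [(0.58, [352, 201], 1016)]
top [[506.85337964379187, 0.0, 318.12384279059165], [0.0, 506.85337964379187, 195.11482901429383], [0.0, 0.0, 1.0]] [[-0.0247, -0.9996, 0.0103], [-0.9967, 0.0238, -0.0774], [0.0771, -0.0122, -0.9969]] [0.0093, 0.5067, 1.2166] dict_keys(['frame', 'intrinsics', 'R', 't', 'shot'])
jar_blue_center [(0.96, [458, 181], 397)]
jar_yellow_center []
vial_black_center []
jar_white_center [(0.74, [172, 190], 386)]
vial_white_center [(0.6, [293, 152], 102)]
dish_blue [(0.66, [198, 262], 833)]
dish_yellow [(0.8, [264, 222], 813), (0.69, [176, 191], 366)]
dish_red [(0.86, [438, 246], 806)]
block [(0.73, [265, 222], 838), (0.59, [307, 153], 1203)]
1.0 [3.14155108e+00 4.63568972e-06 2.62785485e-01] 0.08540789340379859
```

View pics/top0.png

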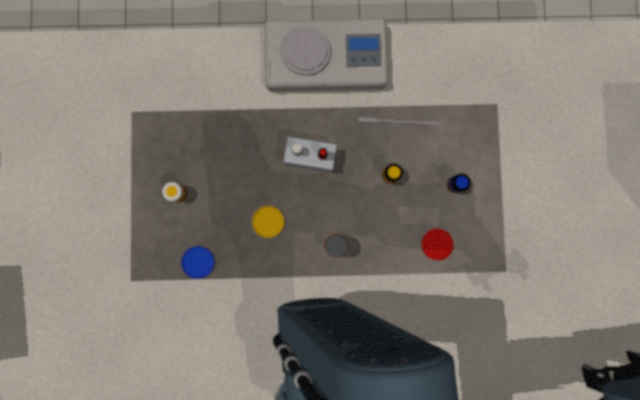

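View pics/side0.png

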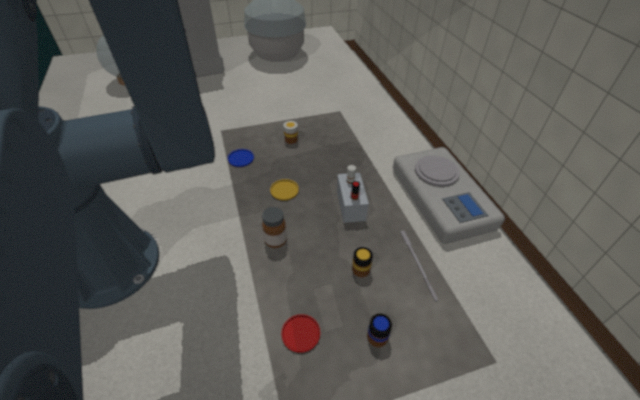

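Top view: blue jar (460,183), yellow jar (394,172), red-disc vial (323,153) in the block with white vial (298,148), dishes blue (198,262), yellow (268,222), red (437,244), white-capped jar (172,191). There is also an unlisted grey-capped bottle at (337,245), which I must keep clear of. The networks missed the yellow jar and black vial in the top view, and they gave wrong second hits for the dishes and block. I'll segment the colours myself and triangulate.

```bash
cat > h.py <<'E'
from workcell import bot
import cv2,numpy as np
def ray(s,px):
    K,R,t=s["intrinsics"],s["R"],s["t"]
    d=R.T@np.linalg.inv(K)@np.array([px[0],px[1],1.]);return -R.T@t,d/np.linalg.norm(d)
def onz(s,px,z):
    c,d=ray(s,px);return c+d*(z-c[2])/d[2]
def tri(a,pa,b,pb):
    c1,d1=ray(a,pa);c2,d2=ray(b,pb)
    s=np.linalg.lstsq(np.stack([d1,-d2],1),c2-c1,rcond=None)[0]
    p,q=c1+s[0]*d1,c2+s[1]*d2
    return (p+q)/2,np.linalg.norm(p-q)*1e3
def proj(s,X):
    c=s["R"]@np.asarray(X)+s["t"];u=s["intrinsics"]@c;return u[:2]/u[2]
def col(s,px,c,r=14):
    """colour blob in a window about px -> centroid, area"""
    hsv=cv2.cvtColor(s["frame"],cv2.COLOR_RGB2HSV)
    H,S,V=[hsv[:,:,i].astype(int) for i in range(3)]
    m={"blue":(abs(H-118)<12)&(S>150)&(V>70),"yellow":(H>18)&(H<32)&(S>140)&(V>120),"red":((H<6)|(H>174))&(S>170)&(V>70)}[c]
    w=np.zeros(m.shape,bool);x,y=map(int,px);w[max(0,y-r):y+r+1,max(0,x-r):x+r+1]=1
    n,lab,st,ce=cv2.connectedComponentsWithStats((m&w).astype(np.uint8),connectivity=8)
    if n<2:return None,0
    k=1+np.argmax(st[1:,4]);return ce[k],st[k]
E
python3 - <<'E'
from h import *
S=bot.snapshot("side");T=bot.snapshot("top")
for n,c,ps,pt,r in [("jar_b","blue",(380,324),(460,183),12),("jar_y","yellow",(362,255),(394,172),10),("jar_w","yellow",(290,125),(172,191),10),("vial_r","red",(355,186),(323,153),8),
 ("dish_b","blue",(240,157),(198,262),22),("dish_y","yellow",(284,189),(268,222),22),("dish_r","red",(301,333),(437,244),24)]:
    a,sa=col(S,ps,c,r);b,sb=col(T,pt,c,r)
    print(n,a,sa,b,sb)
    if a is not None and b is not None: X,e=tri(S,a,T,b);print("   ",X.round(4),"gap mm",round(e,1),"top@z",onz(T,b,.006 if 'dish' in n else .11 if 'vial' in n else .06).round(4))
# block corners / grey bottle by enlargements
f=S["frame"];cv2.imwrite("pics/s1.png",cv2.resize(f[140:290,230:430],None,fx=4,fy=4,interpolation=cv2.INTER_CUBIC)[:,:,::-1])
f=T["frame"];cv2.imwrite("pics/t1.png",cv2.resize(f[125:265,270:420],None,fx=4,fy=4,interpolation=cv2.INTER_CUBIC)[:,:,::-1])
for l in ["vial_white_center","block"]:
  for d in bot.silhouettes(T,l): 
    r=cv2.minAreaRect(np.argwhere(d["region"])[:,::-1].astype(np.float32)); print(l,d["conf"],d["at"],r)
E
```

```text
jar_b [380.64705882 322.97326203] [373 316  16  15 187] [461.664 181.664] [456 176  13  13 125]
    [ 0.5278 -0.3439  0.059 ] gap mm 0.5 top@z [ 0.5275 -0.3435  0.06  ]
jar_y [362.69473684 253.88421053] [357 249  12  10  95] [393.72641509 171.8490566 ] [388 166  12  12 106]
    [ 0.5551 -0.1833  0.059 ] gap mm 0.6 top@z [ 0.5547 -0.1831  0.06  ]
jar_w [290. 124.] [287 123   7   3  17] [171.26744186 190.94186047] [166 186  11  11  86]
    [0.5221 0.343  0.0592] gap mm 0.5 top@z [0.5217 0.3428 0.06  ]
vial_r [355.3125 183.8125] [353 182   6   4  16] [322.54545455 152.21212121] [320 149   6   7  33]
    [ 0.5983 -0.0146  0.1074] gap mm 1.0 top@z [ 0.5974 -0.0144  0.11  ]
dish_b [240.42153846 157.53538462] [229 150  24  17 325] [197.38567839 261.97361809] [182 247  32  31 796]
    [0.3518 0.2957 0.0018] gap mm 0.9 top@z [0.3516 0.2948 0.006 ]
dish_y [283.99175824 189.81593407] [271 182  27  17 364] [267.59627329 221.45962733] [252 206  32  32 805]
    [4.464e-01 1.229e-01 1.000e-04] gap mm 0.5 top@z [0.4459 0.1224 0.006 ]
dish_r [300.47570093 333.39345794] [ 282  315   37   37 1070] [437.03820817 244.01844532] [422 229  31  31 759]
    [ 0.3807 -0.2929  0.002 ] gap mm 0.7 top@z [ 0.3805 -0.2919  0.006 ]
vial_white_center 0.49 [293.8, 149.2] ((297.5, 149.5), (13.0, 9.0), 90.0)
block 0.95 [307.7, 156.3] ((309.70269775390625, 154.78379821777344), (50.6348876953125, 30.249412536621094), 9.462321281433105)
```

View pics/t1.png

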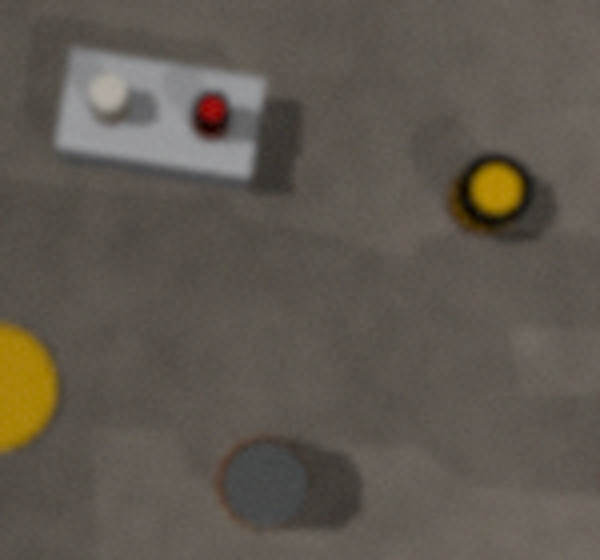

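View pics/s1.png

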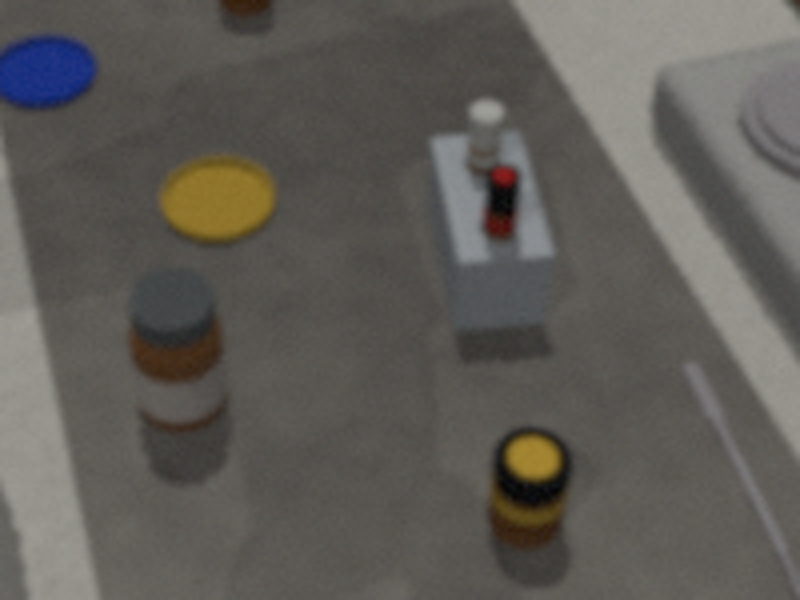

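```bash
cat >> h.py <<'E'
ORI=lambda yaw:[np.pi,0,yaw]
def best(p,yaw):
    q0=bot.read_q();o=[]
    for y in (yaw,yaw+np.pi,yaw-np.pi):
        q=bot.solve_ik(list(p),ORI(y))
        if q is not None:o.append((np.abs(np.array(q)-q0).max(),y))
    return min(o)[1] if o else None
E
python3 - <<'E'
from h import *
S=bot.snapshot("side");T=bot.snapshot("top")
c=[onz(T,(270+x/4,125+y/4),.065) for x,y in [(70,48),(268,77),(250,180),(57,150)]]
print(np.round(c,4).tolist(),np.mean(c,0))
for a,b in ((1,0),(2,3)): v=c[b]-c[a];print("y-axis yaw",np.arctan2(-v[0],v[1]),np.linalg.norm(v))
for a,b in ((3,0),(2,1)): v=c[b]-c[a];print("x-axis yaw",np.arctan2(v[1],v[0]),np.linalg.norm(v))
w=onz(T,(270+108/4,125+95/4),.11);r=onz(T,(322.5,152.2),.11);v=w-r;print("vials",w,r,np.arctan2(-v[0],v[1]),np.linalg.norm(v))
print("bottle",tri(S,(273.5,215.7),T,(336.2,245.7)))
for n,p,y in [("jb",(.5276,-.3436),0.3),("jy",(.555,-.183),.3),("db",(.3517,.295),.3),("dy",(.446,.1226),.3),("v",(.598,-.0145),np.pi/2),("dr",(.3806,-.2922),np.pi/2)]:
  for z in(.09,.3):
    print(n,z,best((*p,z),y),np.round(bot.solve_ik([*p,z],ORI(best((*p,z),y))),2))
E
```

```text
[[0.643, 0.0667, 0.065], [0.623, -0.0501, 0.065], [0.5618, -0.0378, 0.065], [0.5823, 0.0756, 0.065]] [0.60251826 0.01357593 0.065     ]
y-axis yaw -0.16986421653319297 0.11850142407625733
y-axis yaw -0.17865049913762432 0.1151993081028408
x-axis yaw -0.14525811995957452 0.06134539260124742
x-axis yaw -0.19868641482443442 0.062364885159562095
vials [0.60667322 0.04355083 0.11      ] [ 0.59741579 -0.01426057  0.11      ] -0.15878353917042118 0.0585479106515548
bottle (array([ 0.38600727, -0.04086618,  0.08761283]), np.float64(3.1170448736079126))
jb 0.09 0.3 [-0.77  0.56  1.58 -0.    1.    0.51]
jb 0.3 0.3 [-0.77  0.3   1.47 -0.    1.37  0.51]
jy 0.09 0.3 [-0.52  0.48  1.71 -0.    0.96  0.75]
jy 0.3 0.3 [-0.52  0.2   1.59 -0.    1.35  0.75]
db 0.09 -2.8415926535897933 [ 0.44  0.25  2.03  0.    0.86 -1.43]
db 0.3 -2.8415926535897933 [ 0.44 -0.08  1.89  0.    1.33 -1.43]
dy 0.09 0.3 [ 0.01  0.26  2.02 -0.    0.86  1.28]
dy 0.3 0.3 [ 0.01 -0.07  1.88 -0.    1.33  1.28]
v 0.09 1.5707963267948966 [-0.22  0.5   1.67 -0.    0.97 -0.22]
v 0.3 1.5707963267948966 [-0.22  0.23  1.55  0.    1.36 -0.22]
dr 0.09 1.5707963267948966 [-0.9   0.29  1.98  0.    0.87 -0.9 ]
dr 0.3 1.5707963267948966 [-0.9  -0.03  1.84  0.    1.33 -0.9 ]
```

```bash
cat >> h.py <<'E'
def st(m): print(m,"t",round(bot.read_clock(),1),"tcp",np.round(bot.read_tool_pos(),4),"w",round(float(bot.read_width()),4),"F",np.round(bot.read_wrist_force(),1))
def pick(xy,yaw,ztcp,w,pre,zsafe=.30):
    bot.gripper_to(.085)
    yaw=best((*xy,ztcp),yaw)
    bot.move_to([*xy,zsafe],ORI(yaw)); st("over")
    bot.move_straight([*xy,ztcp+.06],vel=.2)
    print("hit",bot.move_straight([*xy,ztcp],vel=.06,f_stop=6)); st("down")
    bot.gripper_to(pre); st("pre"); bot.gripper_to(w); st("grip")
def place(xy,yaw,zpl,zsafe=.30):
    yaw=best((*xy,zpl),yaw)
    bot.move_to([*xy,zsafe],ORI(yaw)); st("over dish")
    bot.move_straight([*xy,zpl+.03],vel=.15)
    bot.move_straight([*xy,zpl+.006],vel=.04)
    bot.wait(.2); st("near")
    print("touch",bot.move_straight([*xy,zpl-.003],vel=.012,f_stop=2.5)); st("set")
def release(wopen,xy,zsafe=.30):
    bot.gripper_to(wopen); bot.wait(.2); st("released")
    z=bot.read_tool_pos()
    bot.move_straight([z[0],z[1],z[2]+.03],vel=.06); bot.move_straight([z[0],z[1],zsafe],vel=.2); st("up")
E
python3 - <<'E'
from h import *
pick((.5277,-.3437),.8,.092,.038,.050)
p=bot.read_tool_pos()
bot.move_straight([p[0],p[1],p[2]+.04],vel=.08); st("lifted")
bot.wait(.2)
s=bot.snapshot("side");cv2.imwrite("pics/s2.png",s["frame"][:,:,::-1])
E
```

```text
over t 3.1 tcp [ 0.527  -0.3447  0.3   ] w 0.085 F [-0.1  0.2 -0.5]
hit False
down t 5.2 tcp [ 0.528  -0.3439  0.0925] w 0.0853 F [ 0.7  0.1 -0.7]
pre t 5.6 tcp [ 0.5277 -0.3437  0.0921] w 0.0499 F [-0.3  0.2 -0.8]
grip t 5.8 tcp [ 0.5279 -0.3438  0.0923] w 0.0426 F [0.2 0.2 1.8]
lifted t 6.5 tcp [ 0.5279 -0.3438  0.1326] w 0.0429 F [-0.5 -0.9 -1.3]
```

View pics/s2.png

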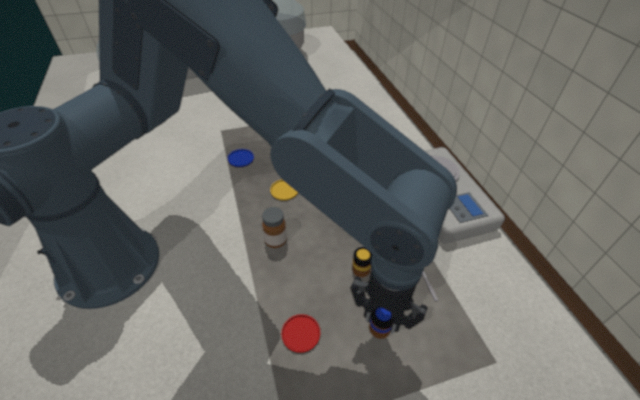

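The blue jar at (381,318) is held between the fingers and hanging straight. On to the blue dish.

Run:
```python
from h import *
p=bot.read_tool_pos()
bot.move_straight([p[0],p[1],.30],vel=.25)
place((.3517,.2953),2.0,.0963)
s=bot.snapshot("top");cv2.imwrite("pics/t3.png",s["frame"][:,:,::-1])
release(.085,None)
s=bot.snapshot("side");cv2.imwrite("pics/s3.png",s["frame"][100:260,180:380,::-1].repeat(3,0).repeat(3,1))
```

```text
over dish t 9.9 tcp [0.3523 0.2949 0.3   ] w 0.0428 F [-0.1  0.  -1.3]
near t 12.2 tcp [0.3519 0.2954 0.1025] w 0.0432 F [ 0.8 -0.1 -1.3]
touch True
set t 12.7 tcp [0.3517 0.2953 0.0963] w 0.0429 F [-0.8  0.1  4. ]
released t 13.4 tcp [0.3511 0.295  0.0957] w 0.0852 F [-0.4 -0.6  0.5]
up t 15.1 tcp [0.3505 0.2947 0.2986] w 0.0852 F [ 0.1  0.1 -0.1]
```

View pics/s3.png

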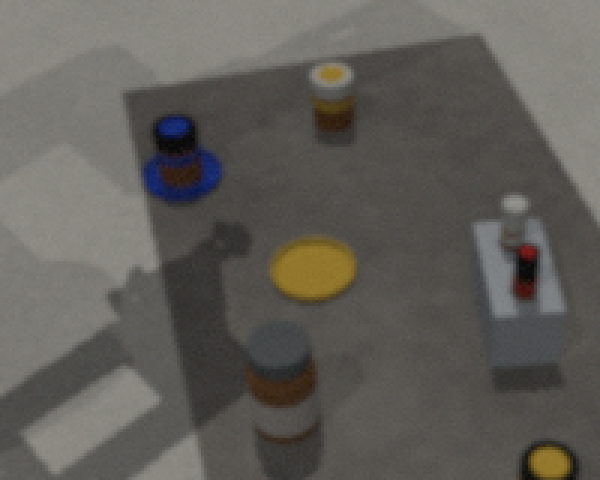

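The blue jar stands upright in the blue dish (side view about (240,153)) and looks centred. Now the yellow jar.

Run:
```python
from h import *
pick((.555,-.1833),1.05,.092,.038,.050)
p=bot.read_tool_pos()
bot.move_straight([p[0],p[1],p[2]+.02],vel=.06); st("lifted")
bot.move_straight([p[0],p[1],.30],vel=.25); st("up")
place((.4461,.1227),1.58,.0963)
release(.085,None)
p=bot.read_tool_pos()
bot.move_to([.45,-.30,.35],ORI(best((.45,-.3,.35),.6)))
for n in("side","top"):
    s=bot.snapshot(n);cv2.imwrite(f"pics/{n}4.png",s["frame"][:,:,::-1])
```

```text
over t 17.3 tcp [ 0.5551 -0.1822  0.3001] w 0.0849 F [-0.5 -0.2  0.5]
hit False
down t 19.3 tcp [ 0.5553 -0.1835  0.0925] w 0.0851 F [-0.1 -1.1 -0.4]
pre t 19.7 tcp [ 0.555  -0.1833  0.0921] w 0.0501 F [-0.2 -0.1  0.5]
grip t 20.0 tcp [ 0.5553 -0.1835  0.0923] w 0.043 F [ 0.2 -0.   2.5]
lifted t 20.4 tcp [ 0.5555 -0.1836  0.1128] w 0.0433 F [-0.8  0.5 -0.8]
up t 21.4 tcp [ 0.5545 -0.183   0.2981] w 0.0431 F [ 0.2 -0.2 -1.8]
over dish t 22.6 tcp [0.4467 0.122  0.3   ] w 0.0427 F [-0.4 -0.1 -1.4]
near t 24.8 tcp [0.4463 0.1227 0.1026] w 0.0428 F [-0.4  0.3 -1.6]
touch True
set t 25.4 tcp [0.4461 0.1227 0.0963] w 0.0425 F [0.6 0.3 4.6]
released t 26.1 tcp [0.4453 0.1227 0.0957] w 0.0852 F [-0.  -0.2 -0.1]
up t 27.8 tcp [0.4446 0.1227 0.2986] w 0.0853 F [ 0.8 -0.1 -1.1]
```

View pics/top4.png

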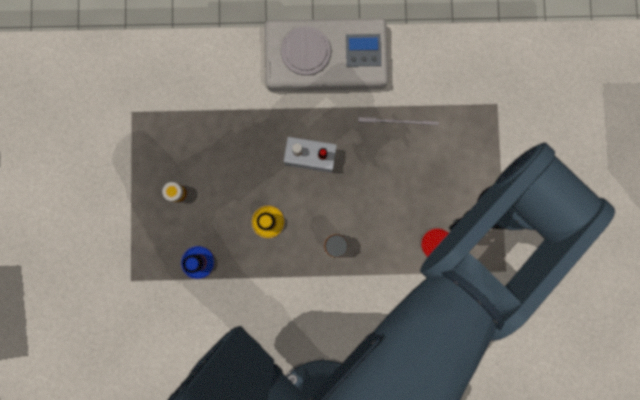

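View pics/side4.png

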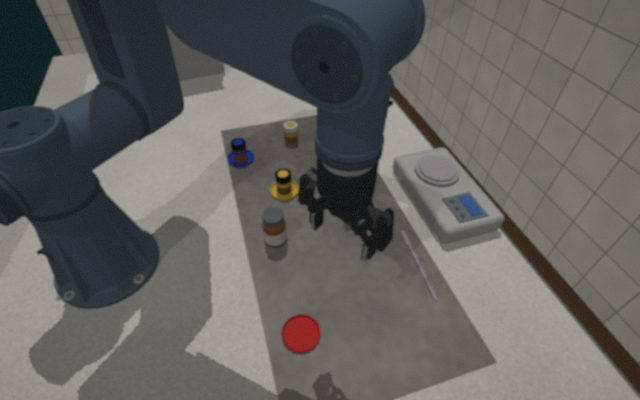

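Both jars are upright in their dishes: blue at top (193,264), yellow at (265,221). I'll measure their centring, recheck the red vial's position, and compare the cap measured before each grasp with where it ended up.

Run:
```python
from h import *
S=bot.snapshot("side");T=bot.snapshot("top");
def disc(c,px,r):
    f=cv2.resize(T["frame"][px[1]-r:px[1]+r,px[0]-r:px[0]+r],None,fx=14,fy=14,interpolation=cv2.INTER_CUBIC);return f
cv2.imwrite("pics/z5.png",np.hstack([disc(0,(198,262),20),disc(0,(267,221),20)])[:,:,::-1])
for n,c in [("blue",(.3517,.2953)),("yellow",(.4461,.1227))]: print(n,"cap expected",proj(T,[*c,.064]),"dish",proj(T,[*c,.006]))
a,_=col(S,(355,184),"red",5);b,_=col(T,(323,152),"red",6)
print(a,b, tri(S,a,T,b) if a is not None else onz(T,b,.11))
```

```text
blue cap expected [191.4901509  263.27777856] dish [197.17755793 261.92813765]
yellow cap expected [265.24958193 220.76191897] dish [267.46440497 221.39936333]
None [322.5   152.125] [ 0.59758803 -0.01426494  0.11      ]
```

View pics/z5.png

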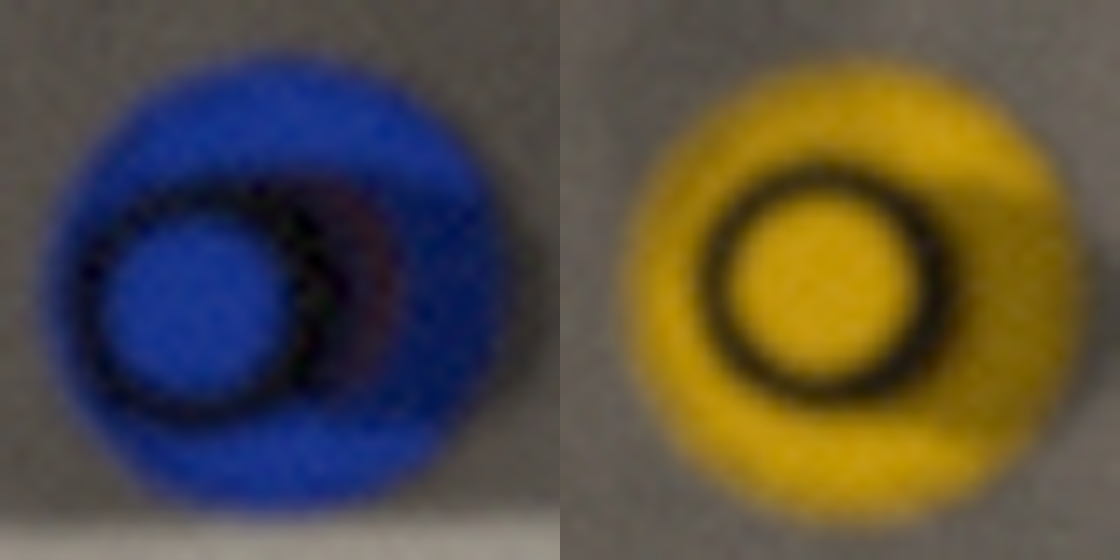

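Centring agrees with expectation to about 0.5 px (1 mm). The vial is where it was. I'll close on it in stages and watch the side force.

Run:
```python
from h import *
xy=(.5977,-.0147)
yaw=best((*xy,.145),1.40)
bot.move_to([*xy,.30],ORI(yaw)); st("over")
bot.move_straight([*xy,.20],vel=.2)
print(bot.move_straight([*xy,.145],vel=.05,f_stop=6)); bot.wait(.3); st("down")
for w in (.032,.027,.025,.024,.023):
    bot.gripper_to(w); bot.wait(.15); st(w)
s=bot.snapshot("top");cv2.imwrite("pics/t6.png",s["frame"][:,:,::-1])
s=bot.snapshot("side");cv2.imwrite("pics/s6.png",cv2.resize(s["frame"][120:260,260:460,::-1],None,fx=4,fy=4,interpolation=cv2.INTER_CUBIC))
```

```text
over t 30.8 tcp [ 0.5977 -0.0157  0.3003] w 0.0849 F [-0.  -0.3 -0.6]
False
down t 33.0 tcp [ 0.5978 -0.0147  0.1452] w 0.085 F [ 0.   0.  -0.1]
0.032 t 33.7 tcp [ 0.5977 -0.0147  0.145 ] w 0.032 F [ 0.4  0.3 -0. ]
0.027 t 34.0 tcp [ 0.5977 -0.0147  0.145 ] w 0.0274 F [ 1.1 -1.1  0.5]
0.025 t 34.4 tcp [ 0.5977 -0.0147  0.145 ] w 0.0249 F [ 0.4 -0.1 -0.8]
0.024 t 34.8 tcp [ 0.5977 -0.0147  0.145 ] w 0.024 F [-0.4 -0.3  0.4]
0.023 t 35.1 tcp [ 0.5977 -0.0147  0.145 ] w 0.0229 F [0.2 0.2 0.4]
```

View pics/s6.png

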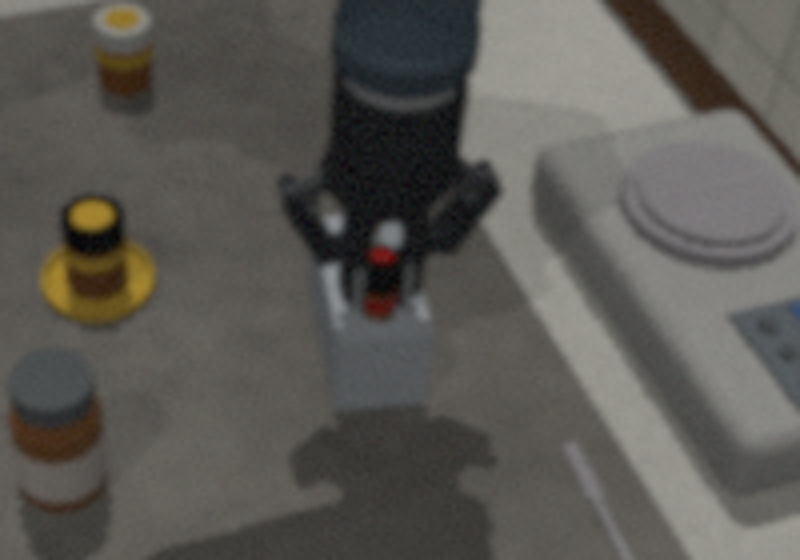

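The vial (side, about (355,188)) stands between the pads with no side force, and the fingers are clear of the white vial. I'll close on it and lift straight up.

Run:
```python
from h import *
bot.gripper_to(.016); bot.wait(.2); st("grip")
p=bot.read_tool_pos()
print(bot.move_straight([.5977,-.0147,.165],vel=.04,f_stop=10)); st("l1")
print(bot.move_straight([.5977,-.0147,.215],vel=.06,f_stop=10)); st("l2")
print(bot.move_straight([.5977,-.0147,.30],vel=.15)); bot.wait(.2);st("l3")
s=bot.snapshot("side");cv2.imwrite("pics/s7.png",cv2.resize(s["frame"][80:260,260:460,::-1],None,fx=3,fy=3,interpolation=cv2.INTER_CUBIC))
```

```text
grip t 35.6 tcp [ 0.5979 -0.0147  0.1451] w 0.0206 F [-0.1 -1.1  1.3]
False
l1 t 36.3 tcp [ 0.5976 -0.0147  0.1652] w 0.0206 F [0.8 1.3 0.4]
False
l2 t 37.3 tcp [ 0.5974 -0.0146  0.2146] w 0.0203 F [-0.1  1.  -0.6]
False
l3 t 38.2 tcp [ 0.5972 -0.0146  0.2985] w 0.0206 F [-0.4 -0.  -0.5]
```

View pics/s7.png

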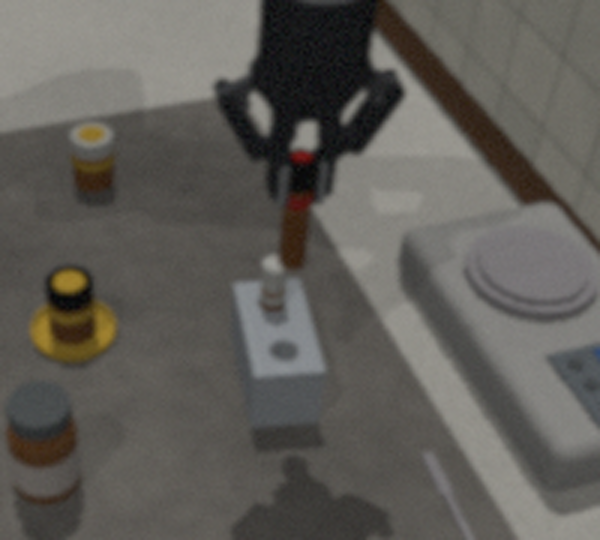

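Run:
```python
from h import *
s=bot.snapshot("side")
for z in(.2635,.1635):print(proj(s,[.5972,-.0146,z]))
place((.3806,-.2925),.67,.1391+.0001,zsafe=.30)
s=bot.snapshot("side");cv2.imwrite("pics/s8.png",cv2.resize(s["frame"][230:380,230:430,::-1],None,fx=4,fy=4,interpolation=cv2.INTER_CUBIC))
```

```text
[360.21795339 131.41187894]
[356.5067634  166.59153715]
over dish t 39.6 tcp [ 0.3812 -0.2921  0.3001] w 0.0208 F [0.4 1.1 0.3]
near t 41.6 tcp [ 0.3807 -0.2926  0.1454] w 0.0206 F [-0.6 -0.7 -0.3]
touch True
set t 42.1 tcp [ 0.3807 -0.2926  0.139 ] w 0.021 F [-0.4  0.2  4.1]
```

View pics/s8.png

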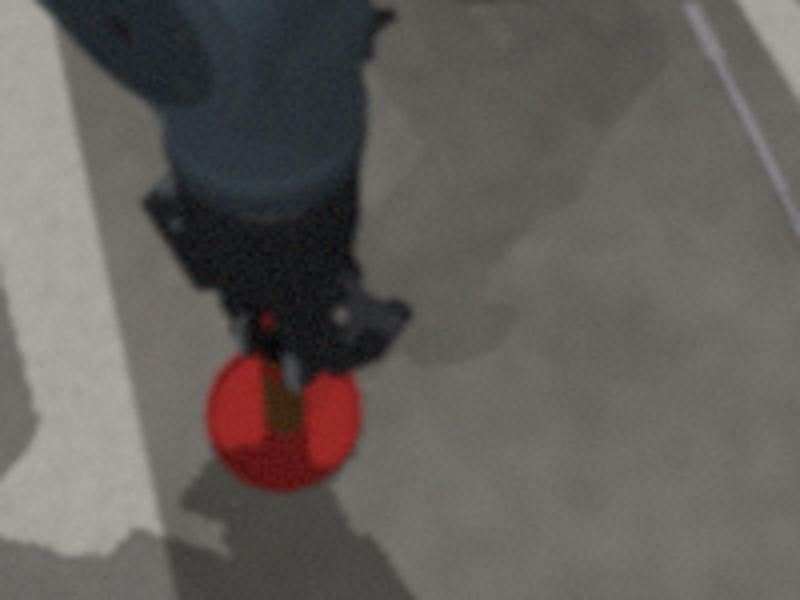

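Contact came at the expected height, and the foot is amid the red dish. I'll release in stages.

Run:
```python
from h import *
for w in(.023,.027,.04,.07): bot.gripper_to(w); bot.wait(.15)
st("open")
p=bot.read_tool_pos()
bot.move_straight([p[0],p[1],p[2]+.06],vel=.05); bot.move_straight([p[0],p[1],.32],vel=.15)
q=bot.read_q(); q=np.array(q); q[0]-=.9; bot.movej(list(q)); bot.wait(.3); st("clear")
for n in("side","top"):
    s=bot.snapshot(n);cv2.imwrite(f"pics/{n}9.png",s["frame"][:,:,::-1])
    for l,X in [("blue",(.3517,.2953,.064)),("yellow",(.4461,.1227,.064)),("red",(.3806,-.2925,.104))]:
        e=proj(s,X); print(n,l,"expected",e.round(1),"seen",col(s,e.round(),l,7)[0])
```

```text
open t 43.9 tcp [ 0.3803 -0.2921  0.1385] w 0.0702 F [-0.5 -0.6  0.8]
clear t 48.1 tcp [ 0.0084 -0.4789  0.319 ] w 0.0702 F [ 0.   0.5 -0.6]
side blue expected [237.3 141.2] seen [237.45283019 141.79245283]
side yellow expected [282.4 172.9] seen [282.70454545 173.38636364]
side red expected [298.7 308.9] seen [299.42857143 309.42857143]
top blue expected [191.5 263.3] seen [191.36879433 263.36879433]
top yellow expected [265.2 220.8] seen [265.07920792 220.84158416]
top red expected [447.9 244.8] seen [446.72093023 245.03875969]
```

View pics/side9.png

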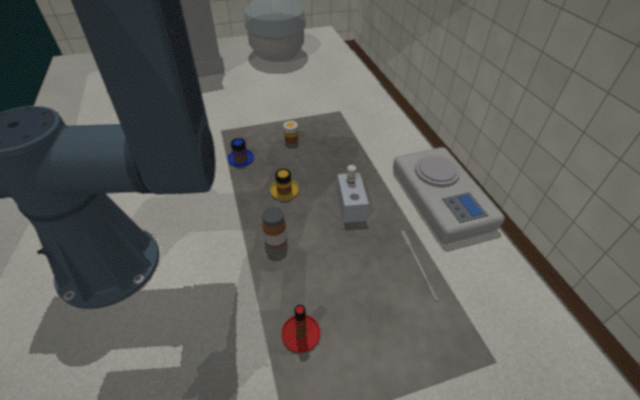

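View pics/top9.png

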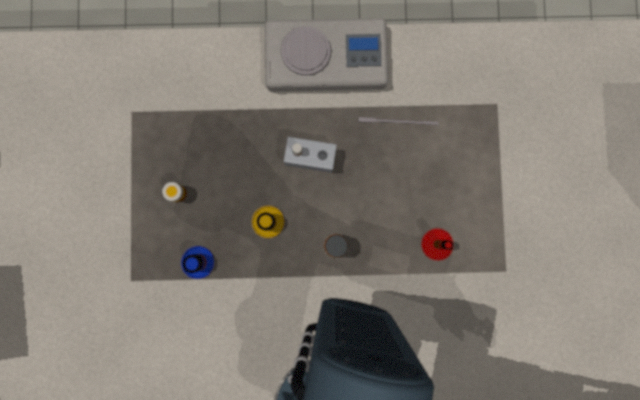

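All three samples stand upright in the middle of their dishes. The white-capped jar (172,191) and white-capped vial (298,148) haven't moved, and neither has the grey-capped bottle. The arm is clear, so I'm handing in.

```bash
python3 -c "
from workcell import bot
bot.wait(.3); print(bot.read_clock(), bot.sign_off())"
```

```text
the job is handed in; nothing more can be done
48.4667 None
```

The job is done and handed in at 48.5 s of the 104 s allowed. All three black-capped samples stand upright in their matching dishes. I placed the blue jar first, then the yellow jar. Only then did I lift the red-disc vial straight out of its block and set it down; each piece was lowered slowly until it touched.

- **Centring:** in the last pictures from both cameras, the jar caps were within about 0.6 px (1–2 mm) of where centred, upright jars should appear. The vial's cap was within about 1.2 px (roughly 2–3 mm), so it may be slightly off centre.
- **Left alone:** the white-capped jar, the white-capped vial and an unlisted grey-capped bottle look unmoved.
- **Forces:** the wrist readings I took stayed under 5 N, and each piece touched down at the expected height.
- **Disagreements:** the networks missed the yellow jar and black vial in the top view and gave a few wrong hits. I located the jars, vial and dishes by colour in both views instead, and the two views agreed to about 1 mm. The dishes came out 2–6 mm lower than the text says; I set the pieces down by touch, so this did not matter.

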